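# Swap the room fobs at the back of the key bay

### The arm

A 6-joint arm with a two-finger parallel gripper is mounted at the origin on the work surface. World frame = base frame: x ahead of the robot, y to its left, z up, the work surface at z = 0. Lengths are in m, angles in rad, forces in N, time in s.
With the tool pointing down it reaches from about 0.35 to 0.775 m from the base axis. Payload 5.5 kg.
Tool frame: the origin (TCP) lies at the very end of the fingers, on their centre line; the grasp point (between the pads) lies 19 mm behind it; z points along the fingers, y is the line along which they close (so a half turn about z gives the same grasp; the last joint's range is limited). The gripper opens to 85 mm and grips with 20 to 120 N. Pads are 22 mm wide; open, the fingers measure 114 mm over their backs; the gripper's body (76 mm by 85 mm) begins 54 mm behind the grasp point. The pads swing forward as they close: fully open they stand 13 mm farther back than shut.
Start: joints at [1.171, 0.313, 0.046, 1.304, 0, 1.431], TCP at [0.148, 0.556, 0.231] pointing down, gripper open.
Joint ranges: [-2.76, 2.76], [-0.86, 1.69], [-1.03, 1.26], [-2.2, 2.34], [-1.47, 1.5], [-3.14, 3.14]. Speed limits (rad/s): [2.57, 2.57, 3.14, 3.14, 3.14, 3.14].

### API

Orientations are given as a unit quaternion [w, x, y, z].
In Python, from workcell import env gives the robot as it stands. The module is installed in compiled form; this text tells all that it offers.
- The arm moves only by the tool jog_arm, never from a script. Its arguments are lists of equal length, an entry for each row: "gripper": the opening, from 0 (shut) to 1 (fully open); "offset": the shift along the world's x, y, z in cm, a list of three; "twist": the turn about the world's z in degrees. In form: {"gripper": [gripper, ...], "offset": [[dx, dy, dz], ...], "twist": [twist, ...]}. A call has exactly 8 rows; each row is the pose to reach, as a shift and turn from the pose commanded when the call began; what a row does not reach only later rows make up. A row lasts 1/8 s, in which the tool goes at most 62.5 mm and 10.7 degrees, less where a joint would pass 70% of its speed; a pose out of reach is approached as far as the arm can. A call with a gripper value outside its range is refused whole. The fingers move at their own pace and stop on an object; "squeeze" is the grip in N (left out, the last holds). Time passes only in rows, so rows that repeat a pose let the fingers close, or fill a call up. It gives the time, the measured TCP pose, the force, the opening and the grip force at its end, in the units of the state.
- env.get_state(): the state, without advancing time (a new reading comes with each control period).
- env.read_camera(name): name is "scene" or "top" or "wrist"; returns a dict with "image" (384x512x3 uint8, red, green, blue), "z_map" (384x512 float32, m along the optical axis (not along the pixel's ray), 0 where there is no reading), "fovy" (degrees; the focal length in pixels is half the picture's height over the tangent of half this angle, whatever the lens; pixels are square), "cx", "cy" (the principal point, pixels), "cam_to_world" (4x4, takes a point from camera to world coordinates). Camera axes: x right, y up, looking along -z (the intrinsics and any distortion apply to the point x, -y, -z); pixel columns grow to the right and rows downward; lengths in m; the calibration is good to about 2 mm. A picture is of the moment at which its call begins.
- env.hand_in(): hands the job in; it is judged then, once.
The state is a dict: "clock": time; "joint_pos": joint angles; "qvel": joint speeds; "tau": joint torques, N m; "tcp_pos": TCP position; "orientation": TCP orientation; "wrist_force": force on the tool from outside, world axes, zero at the start; "ft_torque": the same for the moment, N m; "finger_gap": finger opening in m; "grip_force": force on a finger pad.
Only numpy, scipy, OpenCV 4.12 (cv2) and the standard library are available. Lean on these libraries where they do the work, as an engineer would, in place of code of your own. Each camera call takes 0.05 s, during which the arm holds its last target. There are 200 camera calls.

### The job

A guest is checking in and another has left: first move the gear paperweight and the bell out of the wooden key bay and stand both on the cork clearing mat, then take the round brass fob from the back of the bay and stand it in the copper dish, and stand the square brass fob from the counter in the round fob's old place, in the middle of its metal disc. Only then put the paperweight and the bell back, upright and centred, each on its own pad where it stood at first, and leave the jar with the funnel alone.

Things in the scene. Friction and masses are not known exactly. Their poses are not given: they have to be found in the camera images.
- gear_c (a point): Gear-shaped cast iron paperweight, about 0.5 kg, loose, upright on its pad in the bay. Toothed disc 60 mm across, 28 mm high, with a round steel knob (24 mm diameter, 36 mm high) on its centre; 64 mm high in all. Point: on its axis, half-way up (32 mm above its underside; the disc's top is 4 mm below it). Grip the knob, about 18 mm above this point. z is up.
- bell_c (a point): White enamel hand bell, about 0.25 kg, loose, rigid, standing mouth down on its pad in the bay. Skirt 60 mm across at the foot, 28 mm at 45 mm height; above it an upright dark wooden handle, 18 mm diameter, 45 to 88 mm above the underside. Point: on its axis, half-way up (44 mm above its underside). Grip the handle, about 24 mm above this point. z is up.
- fob_round_c (a point): Round brass room fob, about 0.25 kg, loose, standing upright at the back of the bay: a cylinder of 30 mm diameter and 42 mm high with a small steel loop on top, 63 mm high in all. This point is on its axis, 30 mm above its underside. z is up.
- fob_square_c (a point): Square brass room fob, about 0.25 kg, loose, standing upright alone on the open counter between the robot and the bay: a block 26 x 26 mm and 42 mm high with a small steel loop on top, 63 mm high in all. This point is on its axis, 30 mm above its underside. x and y are square to its flat sides, z is up.
- seat: Bright metal disc, 39 mm across, flush with the bay's floor (z = 0): the fob's place at the back of the bay. Origin at its centre. Axes are the bay's: +x to the back wall (inner face at x = 30 mm), y along it. Side walls: inner faces at y = -92 and 92 mm, from x = -60 to 36 mm; walls 6 mm thick, 40 mm high; open at -x.
- pad_gear: Dark rubber disc, 70 mm across, flush with the bay's floor (z = 0): the paperweight's own pad, under it at the start. Origin at its centre, 38 mm in front (-x of the seat) and 38 mm to the left or the right of the seat's centre, so 76 mm from the other pad's.
- pad_bell: Pale marble disc, 70 mm across, flush with the bay's floor (z = 0): the bell's own pad, under it at the start. Origin at its centre. It is the other of the two front places.
- mat: Clearing mat: plain cork rectangle, 140 mm along its x and 200 mm along its y, flush with the counter, empty at the start, to the left or the right of the bay. Origin at its centre, at counter height (z = 0).
- dish: Shallow round copper dish, fixed, 76 mm across, empty at the start, on the other side of the bay from the mat. Inside it is a flat floor about 68 mm across, 3 mm above the counter, within a lip whose top is 7 mm above the counter. Origin at the centre of its underside, at counter height.
- jar: Green glass jar, 76 mm across, with a copper funnel in it, 84 mm across and 132 mm high in all; loose bystander beyond the bay. Origin at the centre of its underside. Other bystanders, not listed: a bolted blue bench vise holding a big iron key (104 mm high in all) and a small white tin (50 mm high), both beyond the bay.
Things that resemble listed ones, but are neither listed nor needed, are in the scene too. Leave any pink or purple look-alike of the part that bears bell_c alone.

How it is judged:
On the way, in this order (a step that is already met when the one before it is completed fails the run):
1. paperweight and bell both stand released on the clearing mat, the round fob still in its place (x of gear_c in the frame of mat between -0.07 and 0.07 m and y of gear_c in the frame of mat between -0.1 and 0.1 m and angle between each of gear_c, bell_c's own z axis and vertical below 0.15 rad and height (world z) of gear_c below 0.038 m and contact force between each of gear, bell and the fingers below 0.3 N and linear speed of each of gear, bell below 0.02 m/s and x of bell_c in the frame of mat between -0.07 and 0.07 m and y of bell_c in the frame of mat between -0.1 and 0.1 m and height (world z) of bell_c below 0.05 m and horizontal distance between fob_round_c and seat below 0.02 m), for 0.2 s.
2. the round fob stands released in the copper dish, paperweight and bell still on the mat (horizontal distance between fob_round_c and dish below 0.018 m and angle between each of fob_round_c, gear_c, bell_c's own z axis and vertical below 0.15 rad and height (world z) of fob_round_c below 0.039 m and contact force between each of fob_round, gear, bell and the fingers below 0.3 N and linear speed of each of fob_round, gear, bell below 0.02 m/s and x of gear_c in the frame of mat between -0.07 and 0.07 m and y of gear_c in the frame of mat between -0.1 and 0.1 m and height (world z) of gear_c below 0.038 m and x of bell_c in the frame of mat between -0.07 and 0.07 m and y of bell_c in the frame of mat between -0.1 and 0.1 m and height (world z) of bell_c below 0.05 m), for 0.2 s.
3. the square fob stands released on the metal disc at the back of the bay, the round fob in the dish, paperweight and bell still on the mat (all of step 2 and horizontal distance between fob_square_c and seat below 0.012 m and angle between fob_square_c's own z axis and vertical below 0.15 rad and height (world z) of fob_square_c below 0.036 m and contact force between fob_square and the fingers below 0.3 N and linear speed of fob_square below 0.02 m/s), for 0.2 s.
At the end, for the whole second after the job is handed in: Round fob in the copper dish (within 18 mm of its centre), square fob within 12 mm of the metal disc's centre, paperweight and bell each within 12 mm of its own pad's centre; all four upright (0.15 rad), down on their supports, released and at rest (horizontal distance between fob_round_c and dish below 0.018 m and angle between each of fob_round_c, fob_square_c, gear_c, bell_c's own z axis and vertical below 0.15 rad and height (world z) of fob_round_c below 0.039 m and contact force between each of fob_round, fob_square, gear, bell and the fingers below 0.3 N and linear speed of each of fob_round, fob_square, gear, bell below 0.02 m/s and horizontal distance between fob_square_c and seat below 0.012 m and height (world z) of fob_square_c below 0.036 m and horizontal distance between gear_c and pad_gear below 0.012 m and horizontal distance between bell_c and pad_bell below 0.012 m and height (world z) of gear_c below 0.038 m and height (world z) of bell_c below 0.05 m); the robot touches nothing.
It fails at once if the jar with the funnel is pushed more than 30 mm or tipped (distance of jar from where it was at the start of the episode above 0.03 m or angle between jar's own z axis and vertical above 0.35 rad).
It also fails if it takes over 141 s, if anything falls off the work surface, if the arm or the gripper's body presses on something with over 40 N, if the wrist force passes 120 N, or if a joint passes its speed limit or range.

## Working session

There is one attempt and no reset: what is moved stays moved. The work goes in short steps, Python scripts to look and compute and a tool call to move; the robot and the scene stay as the last step left them, time stands still between calls to the robot, and variables do not carry over. Pictures are saved under pics/ and viewed, at most 14 in all, crops included, and the job is handed in when it is done.

Besides the shell and the picture viewer there is one more tool, called after "Call:" as name(argument=value, ...) on one line, values as JSON. jog_arm: Moves the arm, as the interface text tells. Its arguments: {"type":"object","properties":{"gripper":{"type":"array"},"offset":{"type":"array"},"twist":{"type":"array"},"squeeze":{"type":"number"}},"required":["gripper","offset","twist"]}

```bash
mkdir -p pics
cat > h.py <<'E'
import numpy as np, cv2
from workcell import env
def cap(n):
    c=env.read_camera(n); c['f']=192/np.tan(np.radians(c['fovy'])/2); return c
def rays(c,px):
    px=np.atleast_2d(px).astype(float)
    d=np.c_[(px[:,0]-c['cx'])/c['f'],-(px[:,1]-c['cy'])/c['f'],-np.ones(len(px))]
    T=np.array(c['cam_to_world']); return T[:3,3], d@T[:3,:3].T
def plane(c,px,z=0):
    o,d=rays(c,px); return o+d*((z-o[2])/d[:,2])[:,None]
def cloud(c):
    v,u=np.mgrid[:384,:512]; o,d=rays(c,np.c_[u.ravel(),v.ravel()])
    return (o+d*c['z_map'].ravel()[:,None]).reshape(384,512,3)
def save(c,n): cv2.imwrite('pics/'+n,c['image'][...,::-1])
E
python3 - <<'E'
from h import *
for n in('scene','top'):
    c=cap(n); save(c,n+'0.png'); print(n,{k:c[k] for k in c if k not in('image','z_map')}, (c['z_map']==0).mean())
    np.savez(n+'0.npz',**c)
print(env.get_state())
E
```

```text
scene {'fovy': 43.418332759518634, 'cx': 262.59816890362805, 'cy': 192.39277264353458, 'cam_to_world': array([[-0.88070367, -0.41076203,  0.235872  ,  0.8830382 ],
       [ 0.47346203, -0.74873857,  0.46392268,  0.47446248],
       [-0.01395536,  0.52025484,  0.85389704,  0.96190169],
       [ 0.        ,  0.        ,  0.        ,  1.        ]]), 'f': np.float64(482.2501030283735)} 0.0038604736328125
top {'fovy': 49.67418972503317, 'cx': 249.10218471497024, 'cy': 193.33993947994102, 'cam_to_world': array([[-0.02828047,  0.99575182, -0.08762721,  0.53310856],
       [-0.9995736 , -0.02753342,  0.00972243, -0.00692248],
       [ 0.00726845,  0.0878648 ,  0.99610589,  1.04142104],
       [ 0.        ,  0.        ,  0.        ,  1.        ]]), 'f': np.float64(414.8205344859641)} 0.004262288411458333
{'clock': 0.1, 'joint_pos': array([ 1.17143268e+00,  3.13945411e-01,  4.51335659e-02,  1.30360876e+00,
       -5.51880222e-06,  1.43117218e+00]), 'qvel': array([-0.00022314, -0.00132395,  0.00184187,  0.00162745, -0.00013885,
       -0.00016195]), 'tau': array([ 3.21355728e-03, -4.81724417e+01,  2.99244636e+01,  1.27421474e-02,
       -4.55176155e-05,  8.01200599e-06]), 'tcp_pos': array([0.14752851, 0.55529779, 0.23050336]), 'orientation': array([-2.13567207e-04,  1.29504946e-01,  9.91578443e-01, -7.83560741e-04]), 'wrist_force': array([ 0.95584009, -0.03563284, -0.00572194]), 'ft_torque': array([-0.01088707,  0.05806006,  0.01967358]), 'grip_force': 0.0, 'finger_gap': 0.08493743977237643}
```

View pics/top0.png

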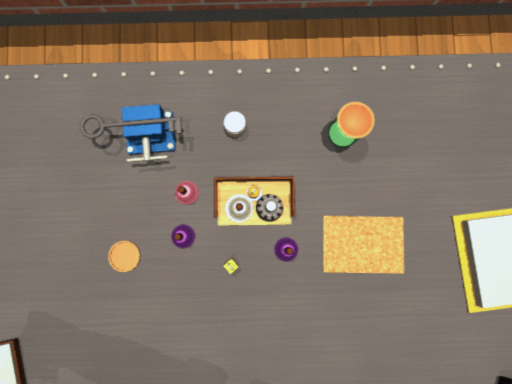

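View pics/scene0.png

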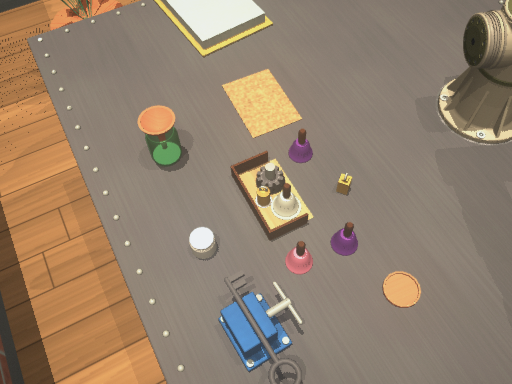

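The top view shows the bay around (254,202), with the white bell at (239,208), the gear at (270,207) and the round fob at (254,190). The square fob is at (231,267), the dish at (124,257), the mat at (364,244) and the jar at (350,125).

Bell candidates are white (239,208), pink (186,193) and purple (183,236) and (286,249). The white one in the bay fits, because it is white enamel and stands on a pad. I'll confirm that in one enlarged crop.

Run:
```python
from h import *
t=dict(np.load('top0.npz'));s=dict(np.load('scene0.npz'))
cv2.imwrite('pics/crop1.png',np.hstack([cv2.resize(t['image'][168:238,200:300,::-1],(400,280),interpolation=2),cv2.resize(s['image'][145:245,215:325,::-1],(308,280),interpolation=2)]))
for n,c in(('top',t),('scene',s)):
    P=cloud(c); hsv=cv2.cvtColor(c['image'],cv2.COLOR_RGB2HSV)
    print(n,'table z', [np.round(P[v,u],4) for v,u in ((300,150),(300,300),(150,60),(100,300))])
    # raised things by height
    for lo,hi in((0.03,0.2),(0.012,0.2)):
        m=((P[...,2]>lo)&(P[...,2]<hi)&(P[...,0]>.2)).astype(np.uint8)
        k,l,st,ce=cv2.connectedComponentsWithStats(m)
        for i in range(1,k):
            if st[i,4]>30:
                q=P[l==i]; print(lo,st[i],ce[i].round(1),np.median(q,0).round(4),q[:,2].max().round(3))
```

```text
top table z [array([0.3682, 0.234 , 0.0004]), array([ 0.3571, -0.1352, -0.0007]), array([7.482e-01, 4.589e-01, 4.000e-04]), array([ 0.861 , -0.1543,  0.0036])]
0.03 [ 330  102   45   44 1403] [352.1 123.4] [ 0.7687 -0.2559  0.1226] 0.137
0.03 [  80  104  103   58 2270] [139.  127.1] [0.7816 0.2279 0.0944] 0.104
0.03 [224 112  23  23 408] [234.7 123. ] [0.793  0.0133 0.0497] 0.055
0.03 [214 177  82  40 437] [255.1 186.7] [ 0.6553 -0.0345  0.0399] 0.046
0.03 [177 183  17  18 228] [184.9 191.3] [0.6285 0.1359 0.0432] 0.091
0.03 [248 185  13  13 121] [254.1 191.1] [ 0.6257 -0.0284  0.0456] 0.064
0.03 [232 199  17  18 230] [239.8 207.5] [0.586  0.0065 0.0434] 0.09
0.03 [266 200  12  14  98] [270.8 206.2] [ 0.5876 -0.0673  0.0633] 0.068
0.03 [ 466  215   46   93 3325] [492.6 258.6] [ 0.451  -0.599   0.0359] 0.043
0.03 [173 228  17  18 237] [181.1 236.2] [0.5228 0.1463 0.0429] 0.091
0.03 [279 242  17  17 236] [287.2 249.9] [ 0.4843 -0.1017  0.0428] 0.09
0.03 [224 259  15  15 127] [230.9 265.9] [0.4492 0.031  0.0429] 0.066
0.03 [  0 343  17  38 481] [  6.6 363.3] [0.2366 0.5632 0.0337] 0.039
[... 2104 characters left out ...]
160.3 133.8] [ 0.7739 -0.2462  0.0909] 0.136
0.012 [290 129  21  31 395] [300.7 145.7] [ 0.4896 -0.0959  0.0383] 0.091
0.012 [ 230  151   78   88 1013] [262.4 197. ] [ 0.6422 -0.016   0.0343] 0.045
0.012 [257 163  26  41 725] [267.7 181.2] [ 0.6001 -0.0538  0.0293] 0.067
0.012 [337 172  15  20 201] [343.9 182.2] [0.4541 0.0377 0.0407] 0.064
0.012 [275 183  22  30 423] [285.6 199.6] [0.5944 0.0163 0.0393] 0.092
0.012 [333 222  24  30 461] [345.2 237.7] [0.5301 0.1583 0.04  ] 0.09
0.012 [189 227  28  31 655] [202.1 241.9] [0.7988 0.0236 0.0487] 0.055
0.012 [287 241  24  30 454] [299.1 256.6] [0.6378 0.1486 0.0398] 0.09
0.012 [ 218  270   85  114 4216] [257.2 327.5] [0.7875 0.2427 0.0934] 0.104
```

View pics/crop1.png

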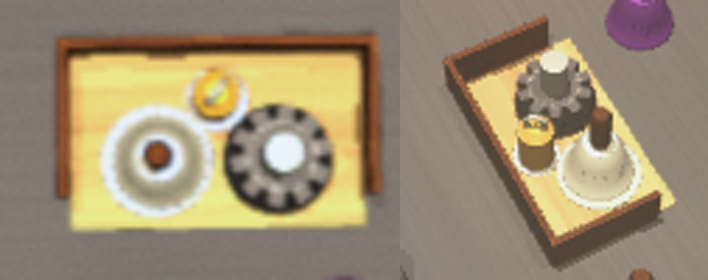

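The crop confirms the white bell is on the pale disc (left) and the gear on the dark one (right), with the round fob behind them on the seat. I'll move above the bay for a closer look with the wrist camera.

Call:
jog_arm(gripper=[1, 1, 1, 1, 1, 1, 1, 1], offset=[[3.5, -5, 2], [7, -10, 4], [10.5, -15, 5], [14, -20, 6], [17.5, -25, 7], [21, -30, 7], [24.5, -35, 7], [28, -40, 7]], twist=[2, 4, 6, 8, 10, 12, 14, 14.9])

```text
clock: 1.1
tcp_pos: [0.4284, 0.1539, 0.3012]
orientation: [0.0, -0.0, 1.0, 0.0]
wrist_force: [0.8, 0.2, -0.2]
finger_gap: 0.0855
grip_force: 0.0
```

Call:
jog_arm(gripper=[1, 1, 1, 1, 0.6, 0.6, 0.6, 0.6], offset=[[3, -5, 0], [6, -10, 0], [9, -15, 0], [11, -18.5, 0], [11, -18.5, 0], [11, -18.5, 0], [11, -18.5, 0], [11, -18.5, 0]], twist=[0, 0, 0, 0, 0, 0, 0, 0])

```text
clock: 2.1
tcp_pos: [0.5373, -0.0282, 0.3017]
orientation: [0.0, -0.001, 1.0, 0.0]
wrist_force: [-0.0, -0.3, -0.7]
finger_gap: 0.0514
grip_force: 0.0
```

Run:
```python
from h import *
c=cap('wrist'); save(c,'w1.png'); np.savez('w1.npz',**c); print(c['f'],c['cx'],c['cy'],c['cam_to_world'])
s=env.get_state(); print({k:np.round(s[k],4) for k in('clock','tcp_pos','orientation','joint_pos','finger_gap')})
```

```text
291.75164931837355 254.82359022585507 193.81462521622362 [[-1.74002933e-03 -9.44437012e-01 -3.28687850e-01  4.52779641e-01]
 [ 9.99998486e-01 -1.64514718e-03 -5.66765109e-04 -2.81568444e-02]
 [-5.46594348e-06 -3.28688339e-01  9.44438445e-01  4.43808250e-01]
 [ 0.00000000e+00  0.00000000e+00  0.00000000e+00  1.00000000e+00]]
{'clock': np.float64(2.15), 'tcp_pos': array([ 0.5374, -0.0283,  0.3017]), 'orientation': array([ 2.e-04, -9.e-04,  1.e+00,  0.e+00]), 'joint_pos': array([-2.0190e-01,  2.3110e-01,  1.0690e-01,  1.4462e+00,  1.0000e-04,
       -2.0370e-01]), 'finger_gap': np.float64(0.0511)}
```

View pics/w1.png

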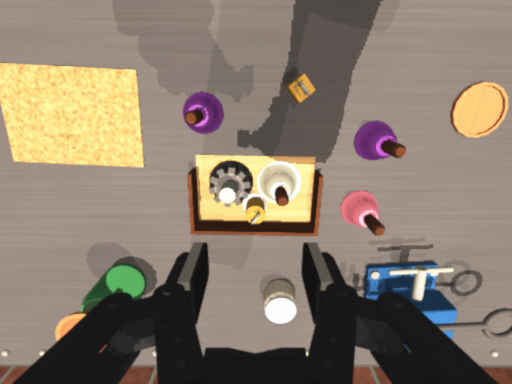

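The wrist view looks down with image up = −x. It shows the bay at (255,195), the gear knob top at (228,195), the bell handle top at (282,196) and the round fob at (255,212). The square fob is at (302,88), the mat at (80,115) and the dish at (480,109). Next I measure in all three cameras and compare.

```bash
cat > m.py <<'E'
from h import *
import sys
C={n:dict(np.load(f)) for n,f in(('top','top0.npz'),('scene','scene0.npz'),('wrist','w1.npz'))}
def comp(m,near,r=70):
    k,l,st,ce=cv2.connectedComponentsWithStats(m.astype(np.uint8))
    b=[i for i in range(1,k) if np.hypot(*(ce[i]-near))<r]
    return l==max(b,key=lambda i:st[i,4])
near={'top':dict(mat=(364,244),dish=(124,257),sq=(231,267),bay=(254,205)),'scene':dict(mat=(262,102),dish=(402,289),sq=(344,183),bay=(270,195)),'wrist':dict(mat=(80,115),dish=(480,109),sq=(302,90),bay=(255,190))}
for n,c in C.items():
    P=cloud(c); hsv=cv2.cvtColor(c['image'],cv2.COLOR_RGB2HSV); H,S,V=[hsv[...,i].astype(int) for i in range(3)]
    col=(H<32)&(S>90)&(V>110)
    q=lambda m,z:plane(c,np.argwhere(m)[:,::-1],z)
    for k in('mat','dish'):
        m=comp(col,near[n][k]); cn=max(cv2.findContours(m.astype(np.uint8),0,1)[0],key=cv2.contourArea)
        p=plane(c,cn[:,0,:],0 if k=='mat' else .007)[:,:2]
        r=cv2.minAreaRect((p*1000).astype(np.float32)); print(n,k,np.round(r[0],1),np.round(r[1],1),round(r[2],1))
    # heights band tops via cloud, only pixels on upper faces
    def top(lo,hi,box):
        m=(P[...,2]>lo)&(P[...,2]<hi)&(P[...,0]>box[0])&(P[...,0]<box[1])&(P[...,1]>box[2])&(P[...,1]<box[3])
        a=P[m]; return a,m
    for k,lo,hi,z,box in(('knob',.060,.072,.064,(.56,.62,-.09,-.04)),('handle',.083,.097,.088,(.56,.62,-.02,.04)),('rfob',.038,.047,.042,(.60,.648,-.05,0)),('sqfob',.038,.047,.042,(.43,.48,.0,.06))):
        a,m=top(lo,hi,box)
        if len(a)<5: print(n,k,'none');continue
        b=q(m,z)*1000; r=cv2.minAreaRect(b[:,:2].astype(np.float32)); print(n,k,len(a),'plane bbox mid',np.round((b.max(0)+b.min(0))[:2]/2,1),'ext',np.round(np.ptp(b,axis=0)[:2],1),'rect',np.round(r[0],1),np.round(r[1],1),round(r[2],1))
E
python3 m.py
```

```text
top mat [ 489.6 -298.9] [202.  141.4] 87.5
top dish [478.9 296.9] [76.3 76. ] 89.7
top knob 76 plane bbox mid [588.8 -67.3] ext [21.5 19.3] rect [588.9 -67.3] [18.9 21.3] 88.2
top handle 43 plane bbox mid [587.2   6.7] ext [16.2 16.1] rect [587.8   7.3] [14.7 16.3] 43.5
top rfob 85 plane bbox mid [620.7 -22.3] ext [40.7 41.9] rect [616.9 -24.1] [28.2 49.6] 63.7
top sqfob 90 plane bbox mid [448.6  31.3] ext [32.9 33.3] rect [448.5  31.5] [25.5 26.1] 38.0
scene mat [ 488.8 -298.9] [202.3 141.9] 87.4
scene dish [478.6 297.6] [78.8 75.9] 14.5
scene knob 74 plane bbox mid [589.6 -64.9] ext [23.  24.5] rect [589.7 -64.9] [21.8 20.3] 61.2
scene handle 43 plane bbox mid [589.9  11.2] ext [15.6 16.3] rect [589.9  11.2] [17.  14.9] 83.6
scene rfob 83 plane bbox mid [621.2 -20. ] ext [42.2 41. ] rect [618.3 -22.1] [30.5 48.1] 69.5
scene sqfob 92 plane bbox mid [450.8  35.3] ext [34.6 35.8] rect [451.2  34.9] [30.8 25.9] 38.4
wrist mat [ 488.5 -298.5] [202.1 141.8] 87.5
wrist dish [476.8 295.1] [76.3 81. ] 0.1
wrist knob 216 plane bbox mid [586.1 -66.4] ext [21.9 22.2] rect [586.1 -66.4] [21.9 22.2] 0.1
wrist handle 106 plane bbox mid [585.1   6.8] ext [13.9 14.5] rect [585.1   6.8] [13.9 14.4] 0.1
wrist rfob 205 plane bbox mid [618.4 -22.7] ext [38.6 39.8] rect [615.4 -24.9] [29.  46.9] 68.1
wrist sqfob 311 plane bbox mid [447.7  31.7] ext [34.1 33.9] rect [447.   31.8] [25.9 26. ] 38.5
```

All three cameras agree to about 3 mm. The gear is at (588,−66.5), the bell at (587,8), the seat at about (625,−30), the dish at (478,296.5), the mat at (489,−299), and the square fob at (449,32) with yaw 38°. I'll take the gear first.

Call:
jog_arm(gripper=[0.6, 0.6, 0.6, 0.6, 0.6, 0.6, 0.6, 0.6], offset=[[5.1, -3.8, 0], [5.1, -3.8, -5], [5.1, -3.8, -10], [5.1, -3.8, -15], [5.1, -3.8, -19], [5.1, -3.8, -22.5], [5.1, -3.8, -25], [5.1, -3.8, -26.7]], twist=[0, 0, 0, 0, 0, 0, 0, 0])

```text
clock: 3.15
tcp_pos: [0.5881, -0.0666, 0.0332]
orientation: [-0.001, -0.001, 1.0, 0.0]
wrist_force: [-0.9, 0.3, 0.2]
finger_gap: 0.0509
grip_force: 0.0
```

Call:
jog_arm(gripper=[0.6, 0, 0, 0, 0, 0, 0, 0], offset=[[0, 0, 0], [0, 0, 0], [0, 0, 0], [0, 0, 0], [0, 0, 0], [0, 0, 0], [0, 0, 0], [0, 0, 0]], twist=[0, 0, 0, 0, 0, 0, 0, 0], squeeze=50)

```text
clock: 4.15
tcp_pos: [0.5899, -0.0674, 0.0358]
orientation: [0.001, -0.0, 1.0, -0.0]
wrist_force: [-0.0, 1.0, 7.0]
finger_gap: 0.0227
grip_force: 49.3
```

Call:
jog_arm(gripper=[0, 0, 0, 0, 0, 0, 0, 0], offset=[[0, 0, 2], [0, 0, 6], [0, 0, 11], [0, 0, 15], [-2, -5, 15], [-4, -10, 15], [-6, -15, 15], [-8, -20, 15]], twist=[0, 0, 0, 0, 0, 0, 0, 0])

```text
clock: 5.15
tcp_pos: [0.5073, -0.2684, 0.1835]
orientation: [-0.001, -0.0, 1.0, 0.0]
wrist_force: [0.3, -1.1, -4.6]
finger_gap: 0.0226
grip_force: 49.8
```

Call:
jog_arm(gripper=[0, 0, 0, 0, 0, 0, 0, 0], offset=[[-1, -4, 0], [-2, -7.5, 0], [-2, -7.5, -4], [-2, -7.5, -8], [-2, -7.5, -11.5], [-2, -7.5, -13.5], [-2, -7.5, -14.5], [-2, -7.5, -14.7]], twist=[0, 0, 0, 0, 0, 0, 0, 0])

```text
clock: 6.15
tcp_pos: [0.4882, -0.3419, 0.0366]
orientation: [-0.001, -0.0, 1.0, 0.001]
wrist_force: [-0.1, 0.4, -3.6]
finger_gap: 0.0223
grip_force: 50.0
```

Call:
jog_arm(gripper=[0, 0, 0, 0.6, 0.6, 0.6, 0.6, 0.6], offset=[[0, 0, -0.1], [0, 0, -0.2], [0, 0, -0.2], [0, 0, -0.2], [0, 0, -0.2], [0, 0, 0], [0, 0, 0], [0, 0, 0]], twist=[0, 0, 0, 0, 0, 0, 0, 0])

```text
clock: 7.15
tcp_pos: [0.4888, -0.3423, 0.0374]
orientation: [0.0, -0.0, 1.0, -0.0]
wrist_force: [-0.0, 0.2, 0.5]
finger_gap: 0.051
grip_force: 0.0
```

Call:
jog_arm(gripper=[0.6, 0.6, 0.6, 0.6, 0.6, 0.6, 0.6, 0.6], offset=[[0, 0, 3], [0, 0, 8], [0, 0, 14], [2, 6, 16], [4, 12, 16], [6, 18, 16], [8, 24, 16], [9.9, 30, 16]], twist=[0, 0, 0, 0, 0, 0, 0, 0])

```text
clock: 8.15
tcp_pos: [0.5863, -0.0464, 0.1974]
orientation: [0.0, 0.0, 1.0, -0.0]
wrist_force: [0.1, -0.6, 0.2]
finger_gap: 0.0513
grip_force: 0.0
```

Call:
jog_arm(gripper=[0.6, 0.6, 0.6, 0.6, 0.6, 0.6, 0, 0], offset=[[0, 5, 0], [0, 5, 0], [0, 5, -4], [0, 5, -9], [0, 5, -13], [0, 5, -14.6], [0, 5, -14.6], [0, 5, -14.6]], twist=[0, 0, 0, 0, 0, 0, 0, 0], squeeze=40)

```text
clock: 9.15
tcp_pos: [0.5872, 0.0015, 0.0531]
orientation: [0.001, -0.0, 1.0, 0.0]
wrist_force: [0.4, -5.6, -2.5]
finger_gap: 0.0164
grip_force: 40.3
```

Call:
jog_arm(gripper=[0, 0, 0, 0, 0, 0, 0, 0], offset=[[0, 0, 0], [0, 0, 0], [0, 0, 0], [0, 0, 0], [0, 0, 2], [0, 0, 7], [0, 0, 12], [0, 0, 15]], twist=[0, 0, 0, 0, 0, 0, 0, 0])

```text
clock: 10.15
tcp_pos: [0.5862, 0.0016, 0.2035]
orientation: [0.001, -0.0, 1.0, -0.0]
wrist_force: [0.4, -0.4, -2.8]
finger_gap: 0.0168
grip_force: 39.9
```

Call:
jog_arm(gripper=[0, 0, 0, 0, 0, 0, 0, 0], offset=[[-2, -5, 0], [-4, -10, 0], [-6, -15, 0], [-8, -20, 0], [-9.7, -25, 0], [-9.7, -25, -5], [-9.7, -25, -10], [-9.7, -25, -12.5]], twist=[0, 0, 0, 0, 0, 0, 0, 0])

```text
clock: 11.15
tcp_pos: [0.4862, -0.247, 0.0726]
orientation: [-0.002, 0.0, 1.0, 0.002]
wrist_force: [-0.3, 0.1, -3.1]
finger_gap: 0.017
grip_force: 39.7
```

Call:
jog_arm(gripper=[0, 0, 0, 0, 0, 0, 0, 0], offset=[[0, 0, -1], [0, 0, -2], [0, 0, -2.3], [0, 0, -2.3], [0, 0, -2.3], [0, 0, -2.3], [0, 0, -2.3], [0, 0, -2.3]], twist=[0, 0, 0, 0, 0, 0, 0, 0])

```text
clock: 12.15
tcp_pos: [0.4888, -0.2483, 0.0534]
orientation: [0.0, -0.0, 1.0, 0.0]
wrist_force: [-0.4, -0.1, -3.2]
finger_gap: 0.0169
grip_force: 39.7
```

Call:
jog_arm(gripper=[0, 0, 0, 0, 0.6, 0.6, 0.6, 0.6], offset=[[0, 0, -0.1], [0, 0, -0.2], [0, 0, -0.25], [0, 0, -0.25], [0, 0, -0.25], [0, 0, -0.25], [0, 0, -0.25], [0, 0, -0.25]], twist=[0, 0, 0, 0, 0, 0, 0, 0])

```text
clock: 13.15
tcp_pos: [0.4888, -0.2483, 0.0507]
orientation: [-0.0, -0.0, 1.0, 0.0]
wrist_force: [0.3, 0.6, -0.0]
finger_gap: 0.0513
grip_force: 0.0
```

Call:
jog_arm(gripper=[0.6, 0.6, 0.6, 0.6, 0.6, 0.6, 0.6, 0.6], offset=[[0, 0, 4], [0, 0, 9], [0, 0, 14], [1, 5, 17], [2, 10, 20], [3, 15, 20], [4, 20, 20], [4, 22, 20]], twist=[0, 0, 0, 0, 0, 0, 0, 0])

```text
clock: 14.15
tcp_pos: [0.529, -0.026, 0.2508]
orientation: [0.0, -0.002, 1.0, 0.0]
wrist_force: [0.0, -0.8, 0.2]
finger_gap: 0.0513
grip_force: 0.0
```

Run:
```python
from h import *
c=cap('wrist'); np.savez('w2.npz',**c)
t=cap('top'); np.savez('t2.npz',**t); print(env.get_state()['tcp_pos'],env.get_state()['clock'])
cv2.imwrite('pics/w2.png',np.hstack([c['image'][...,::-1][:, :400],cv2.resize(t['image'][160:288,200:333,::-1],(399,384),interpolation=2)]))
```

```text
[ 0.52852713 -0.02660275  0.25074021] 14.25
```

View pics/w2.png

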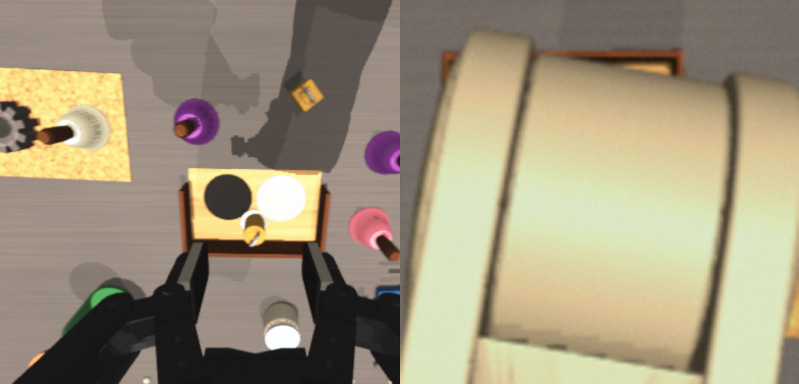

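The bell (88,127) and gear (12,127) stand upright on the mat. Both pads are now bare, dark at (228,197) and white at (281,198), and the round fob is at (254,232). The top camera is blocked by the arm. I measure the pads and fob in the wrist view.

Run:
```python
from h import *
c=dict(np.load('w2.npz')); P=cloud(c); hsv=cv2.cvtColor(c['image'],cv2.COLOR_RGB2HSV); H,S,V=[hsv[...,i].astype(int) for i in range(3)]
def el(m,near,z):
    k,l,st,ce=cv2.connectedComponentsWithStats(m.astype(np.uint8)); i=min(range(1,k),key=lambda i:np.hypot(*(ce[i]-near))+(st[i,4]<60)*999)
    cn=max(cv2.findContours((l==i).astype(np.uint8),0,1)[0],key=cv2.contourArea)
    h=cv2.convexHull(cn)[:,0,:]; p=plane(c,cn[:,0,:],z)[:,:2]*1000
    return st[i],np.round((p.max(0)+p.min(0))/2,1),np.round(np.ptp(p,axis=0),1),np.round(cv2.minAreaRect(p.astype(np.float32)),1) if 0 else [np.round(a,1) for a in cv2.minAreaRect(p.astype(np.float32))]
x,y=np.meshgrid(range(512),range(384)); roi=(y>165)&(y<245)&(x>185)&(x<325)
print('dark',el((V<60)&(y<222)&(x<253)&roi,(228,197),0))
print('white',el((S<40)&(V>200)&roi&(y<222),(281,198),0))
for k,lo,hi,z,box in(('rfob',.038,.047,.042,(.60,.645,-.05,0)),('sqfob',.038,.047,.042,(.43,.48,.0,.06)),('loopr',.052,.07,.06,(.60,.65,-.05,0)),('loops',.052,.07,.06,(.43,.48,0,.06)),('wall',.036,.046,.04,(.52,.68,-.2,.15))):
    m=(P[...,2]>lo)&(P[...,2]<hi)&(P[...,0]>box[0])&(P[...,0]<box[1])&(P[...,1]>box[2])&(P[...,1]<box[3])
    b=plane(c,np.argwhere(m)[:,::-1],z)*1000; r=cv2.minAreaRect(b[:,:2].astype(np.float32)); print(k,len(b),np.round((b.max(0)+b.min(0))[:2]/2,1),np.round(np.ptp(b,axis=0)[:2],1),[np.round(a,1) for a in r])
    if k=='wall':
        for s in(-1,1):
            q=b[(np.sign(b[:,1]+30)==s)&(b[:,0]<640)]; print(s,len(q),q.mean(0).round(1),q.min(0),q.max(0))
```

```text
dark (array([ 206,  176,   44,   43, 1462], dtype=int32), array([586.8, -64.7]), array([64. , 61.7]), [array([586.8, -64.7]), array([61.6, 64. ]), np.float64(89.8)])
white (array([ 241,  175,   65,   47, 1900], dtype=int32), array([5.884e+02, 4.000e-01]), array([70.4, 92.4]), [array([ 5.879e+02, -2.000e-01]), array([69. , 93.3]), np.float64(1.7)])
rfob 266 [623.6 -28.5] [29.8 28.2] [array([623.6, -28.5]), array([29.8, 28.2]), np.float64(0.2)]
sqfob 395 [447.4  31.8] [34.6 35.6] [array([447.1,  31.8]), array([25.9, 26.1]), np.float64(38.1)]
loopr 52 [621.4 -28.4] [17.2 11.5] [array([622.4, -27.7]), array([ 6.2, 19.8]), np.float64(52.0)]
loops 76 [446.5  31. ] [15.3 12.8] [array([446.6,  31.4]), array([19.3,  4.9]), np.float64(37.4)]
wall 1789 [590.   12.6] [139.7 279.1] [array([599.8,  13.7]), array([125.5, 293. ]), np.float64(7.9)]
-1 378 [605.7 -99.8  40. ] [ 562.31947227 -126.81320483   40.        ] [639.86928848 -30.5496882   40.        ]
1 863 [597.9  91.6  40. ] [520.12571825 -29.2219477   40.        ] [639.5796358  152.18168592  40.        ]
```

Call:
jog_arm(gripper=[0.6, 0.6, 0.6, 0.6, 0.6, 0.6, 0.6, 0.6], offset=[[5, 0, 0], [9.6, 0, 0], [9.6, 0, -5], [9.6, 0, -10], [9.6, 0, -15], [9.6, 0, -19], [9.6, 0, -22], [9.6, 0, -23.9]], twist=[0, 0, 0, 0, 0, 0, 0, 0])

```text
clock: 15.25
tcp_pos: [0.6234, -0.0301, 0.0095]
orientation: [-0.001, 0.001, 1.0, -0.0]
wrist_force: [0.3, -0.5, 1.6]
finger_gap: 0.0517
grip_force: 0.0
```

Call:
jog_arm(gripper=[0.6, 0, 0, 0, 0, 0, 0, 0], offset=[[0, 0, 0], [0, 0, 0], [0, 0, 0], [0, 0, 0], [0, 0, 0], [0, 0, 0], [0, 0, 0], [0, 0, 0]], twist=[0, 0, 0, 0, 0, 0, 0, 0])

```text
clock: 16.25
tcp_pos: [0.6257, -0.0289, 0.013]
orientation: [0.001, -0.0, 1.0, -0.001]
wrist_force: [-1.0, -1.4, 5.0]
finger_gap: 0.0285
grip_force: 40.3
```

Call:
jog_arm(gripper=[0, 0, 0, 0, 0, 0, 0, 0], offset=[[0, 0, 2], [0, 0, 6], [0, 0, 11], [0, 0, 16], [-2, 5, 18], [-4, 10, 18], [-6, 15, 18], [-8, 20, 18]], twist=[0, 0, 0, 0, 0, 0, 0, 0])

```text
clock: 17.25
tcp_pos: [0.5432, 0.1735, 0.1911]
orientation: [-0.001, -0.0, 1.0, 0.0]
wrist_force: [0.6, 0.5, -2.7]
finger_gap: 0.0293
grip_force: 40.1
```

Call:
jog_arm(gripper=[0, 0, 0, 0, 0, 0, 0, 0], offset=[[-2, 5, 0], [-4, 9, 0], [-6.6, 12.5, 0], [-6.6, 12.5, -5], [-6.6, 12.5, -10], [-6.6, 12.5, -14], [-6.6, 12.5, -15.5], [-6.6, 12.5, -15.5]], twist=[0, 0, 0, 0, 0, 0, 0, 0])

```text
clock: 18.25
tcp_pos: [0.4779, 0.2965, 0.036]
orientation: [-0.001, -0.0, 1.0, -0.0]
wrist_force: [1.6, 0.4, -2.3]
finger_gap: 0.0287
grip_force: 40.1
```

Call:
jog_arm(gripper=[0, 0, 0, 0, 0, 0, 0, 0], offset=[[0, 0, -1], [0, 0, -1.5], [0, 0, -1.8], [0, 0, -1.9], [0, 0, -2], [0, 0, -2], [0, 0, -2], [0, 0, -2]], twist=[0, 0, 0, 0, 0, 0, 0, 0])

```text
clock: 19.25
tcp_pos: [0.4789, 0.2967, 0.0169]
orientation: [0.0, -0.0, 1.0, 0.0]
wrist_force: [0.2, -1.0, -2.6]
finger_gap: 0.0287
grip_force: 40.2
```

Call:
jog_arm(gripper=[0, 0, 0, 0, 0.6, 0.6, 0.6, 0.6], offset=[[0, 0, -0.1], [0, 0, -0.2], [0, 0, -0.25], [0, 0, -0.25], [0, 0, -0.25], [0, 0, -0.25], [0, 0, -0.25], [0, 0, -0.25]], twist=[0, 0, 0, 0, 0, 0, 0, 0])

```text
clock: 20.25
tcp_pos: [0.4788, 0.2967, 0.0142]
orientation: [-0.0, -0.0, 1.0, -0.0]
wrist_force: [-0.7, 0.1, -0.1]
finger_gap: 0.0514
grip_force: 0.0
```

Call:
jog_arm(gripper=[0.6, 0.6, 0.6, 0.6, 0.6, 0.6, 0.6, 0.6], offset=[[0, 0, 3], [0, 0, 8], [0, 0, 13], [-0.5, -5, 16], [-1, -10, 18], [-2, -15, 18], [-3, -19, 18], [-3, -19, 18]], twist=[0, 0, 0, 8, 16, 24, 32, 38])

```text
clock: 21.25
tcp_pos: [0.448, 0.1044, 0.1945]
orientation: [-0.0, -0.326, 0.946, -0.0]
wrist_force: [0.3, -0.3, 1.1]
finger_gap: 0.0509
grip_force: 0.0
```

Run:
```python
from h import *
c=cap('wrist'); np.savez('w3.npz',**c); save(c,'w3.png')
s=env.get_state(); print(s['clock'],s['tcp_pos'],s['joint_pos'],s['orientation'])
P=cloud(c)
for k,lo,hi,z,box in(('sqfob',.038,.047,.042,(.43,.48,.0,.06)),('rf',.040,.050,.045,(.43,.53,.25,.34))):
    m=(P[...,2]>lo)&(P[...,2]<hi)&(P[...,0]>box[0])&(P[...,0]<box[1])&(P[...,1]>box[2])&(P[...,1]<box[3])
    b=plane(c,np.argwhere(m)[:,::-1],z)*1000; print(k,len(b))
    if len(b)>5: print([np.round(a,1) for a in cv2.minAreaRect(b[:,:2].astype(np.float32))])
```

```text
21.3 [0.4484662  0.10531721 0.19446572] [ 5.60776897e-02  1.08700371e-01 -3.04407320e-01  1.15759571e+00
  5.29284182e-05 -6.11020678e-01] [ 5.19354626e-05 -3.27398659e-01  9.44886297e-01  1.27244990e-05]
sqfob 480
[array([446.9,  32.5]), array([25.7, 26.3]), np.float64(38.8)]
rf 245
[array([474. , 292.6]), array([22., 31.]), np.float64(21.8)]
```

View pics/w3.png

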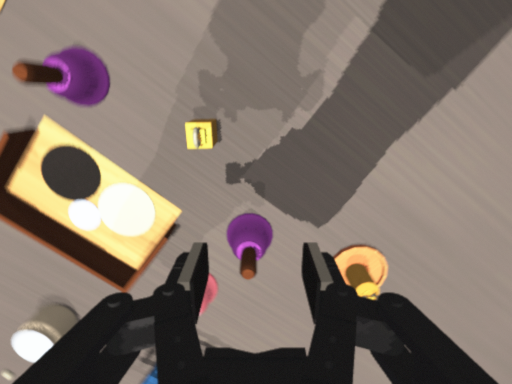

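The round fob stands in the dish at (362,278), the square fob lies squarely between the finger axes at (199,135), and all three bay discs are visible: seat (84,215), dark (71,172), white (126,210).

Call:
jog_arm(gripper=[0.6, 0.6, 0.6, 0.6, 0.6, 0.6, 0.6, 0.6], offset=[[0, -5, 0], [0, -7.4, 0], [0, -7.4, -4], [0, -7.4, -8], [0, -7.4, -12], [0, -7.4, -15], [0, -7.4, -17], [0, -7.4, -18.2]], twist=[0, 0, 0, 0, 0, 0, 0, 0])

```text
clock: 22.3
tcp_pos: [0.4483, 0.033, 0.0112]
orientation: [-0.001, -0.325, 0.946, 0.0]
wrist_force: [0.2, 0.0, -0.1]
finger_gap: 0.0511
grip_force: 0.0
```

Call:
jog_arm(gripper=[0.6, 0, 0, 0, 0, 0, 0, 0], offset=[[0, 0, 0], [0, 0, 0], [0, 0, 0], [0, 0, 0], [0, 0, 0], [0, 0, 0], [0, 0, 0], [0, 0, 0]], twist=[0, 0, 0, 0, 0, 0, 0, 0])

```text
clock: 23.3
tcp_pos: [0.4498, 0.0327, 0.0133]
orientation: [0.001, -0.326, 0.945, -0.0]
wrist_force: [-0.3, 0.8, 6.4]
finger_gap: 0.0251
grip_force: 40.4
```

Run:
```python
from h import *
c=dict(np.load('w3.npz')); hsv=cv2.cvtColor(c['image'],cv2.COLOR_RGB2HSV); H,S,V=[hsv[...,i].astype(int) for i in range(3)]
x,y=np.meshgrid(range(512),range(384))
for k,m,n,R in(('dark',V<70,(71,172),35),('white',(S<60)&(V>190),(126,210),33),('seat',(S<60)&(V>190),(84,215),18)):
    m=m&(np.hypot(x-n[0],y-n[1])<R)
    if k=='white': m&=(x-y+0>-112)  
    if k=='seat': m&=x<103
    l=cv2.connectedComponents(m.astype(np.uint8))[1]; m=l==np.bincount(l[l>0]).argmax()
    p=plane(c,np.argwhere(m)[:,::-1],0)*1000; (a,r)=cv2.minEnclosingCircle(p[:,:2].astype(np.float32))
    print(k,m.sum(),p.mean(0).round(1),np.round(a,1),round(r,1),np.round((p.max(0)+p.min(0))[:2]/2,1),np.ptp(p,axis=0)[:2])
```

```text
dark 2220 [587.8 -64.9   0. ] [589.  -63.9] 33.2 [588.4 -64.6] [63.77793032 64.29375356]
white 2259 [586.6  10.8   0. ] [590.6   9.6] 37.4 [587.6  11.3] [67.35503127 71.03214415]
seat 832 [626.5 -26.5   0. ] [625.4 -25.7] 22.5 [625.7 -26.8] [44.25733149 41.71862978]
```

Call:
jog_arm(gripper=[0, 0, 0, 0, 0, 0, 0, 0], offset=[[0, 0, 2], [0, 0, 6], [0, 0, 11], [4, -1.5, 13], [8, -3, 13], [12, -4.5, 13], [16, -6, 13], [17.7, -6, 13]], twist=[0, 0, 0, -8, -16, -24, -32, -38])

```text
clock: 24.3
tcp_pos: [0.6274, -0.0287, 0.1413]
orientation: [-0.0, 0.003, 1.0, -0.0]
wrist_force: [-1.1, 0.0, -2.0]
finger_gap: 0.0255
grip_force: 39.8
```

Call:
jog_arm(gripper=[0, 0, 0, 0, 0, 0, 0, 0], offset=[[0, 0, 0], [0, 0, -4], [0, 0, -8], [0, 0, -11], [0, 0, -12], [0, 0, -12.5], [0, 0, -12.5], [0, 0, -12.5]], twist=[0, 0, 0, 0, 0, 0, 0, 0])

```text
clock: 25.3
tcp_pos: [0.6268, -0.0275, 0.0187]
orientation: [0.001, -0.0, 1.0, -0.0]
wrist_force: [0.7, -0.3, -2.1]
finger_gap: 0.0255
grip_force: 39.8
```

Call:
jog_arm(gripper=[0, 0, 0, 0, 0, 0.6, 0.6, 0.6], offset=[[0, 0, -0.2], [0, 0, -0.4], [0, 0, -0.55], [0, 0, -0.6], [0, 0, -0.6], [0, 0, -0.6], [0, 0, -0.6], [0, 0, -0.6]], twist=[0, 0, 0, 0, 0, 0, 0, 0])

```text
clock: 26.3
tcp_pos: [0.6258, -0.0273, 0.0111]
orientation: [-0.0, -0.0, 1.0, 0.0]
wrist_force: [0.2, 0.1, -0.5]
finger_gap: 0.0511
grip_force: 0.0
```

Call:
jog_arm(gripper=[0.6, 0.6, 0.6, 0.6, 0.6, 0.6, 0.6, 0.6], offset=[[0, 0, 0], [0, 0, 3], [0, 0, 8], [0, 0, 13], [-3, -5, 18], [-6, -10, 22], [-9, -15, 22], [-11, -20, 22]], twist=[0, 0, 0, 0, 0, 0, 0, 0])

```text
clock: 27.3
tcp_pos: [0.5178, -0.223, 0.2327]
orientation: [0.001, -0.001, 1.0, -0.001]
wrist_force: [0.8, -0.3, 0.2]
finger_gap: 0.0516
grip_force: 0.0
```

Run:
```python
from h import *
c=cap('wrist'); np.savez('w4.npz',**c); save(c,'w4.png'); t=cap('top'); np.savez('t4.npz',**t)
s=env.get_state(); print(s['clock'],s['tcp_pos'])
for n,c in(('w',c),('t',t)):
    P=cloud(c)
    for k,lo,hi,z,box in(('sqfob',.038,.047,.042,(.60,.645,-.05,0)),('knob',.060,.072,.064,(.43,.55,-.39,-.3)),('handle',.083,.097,.088,(.43,.55,-.3,-.2)),('rf',.040,.050,.045,(.43,.53,.25,.34))):
        m=(P[...,2]>lo)&(P[...,2]<hi)&(P[...,0]>box[0])&(P[...,0]<box[1])&(P[...,1]>box[2])&(P[...,1]<box[3])
        b=plane(c,np.argwhere(m)[:,::-1],z)*1000; print(n,k,len(b))
        if len(b)>5: print([np.round(a,1) for a in cv2.minAreaRect(b[:,:2].astype(np.float32))],np.round((b.max(0)+b.min(0))[:2]/2,1))
```

```text
27.4 [ 0.51634658 -0.2268266   0.2317172 ]
w sqfob 292
[array([622. , -29.2]), array([26.3, 27.5]), np.float64(0.1)] [622.  -29.2]
w knob 386
[array([ 485.4, -341.3]), array([22.3, 23.7]), np.float64(0.1)] [ 485.4 -341.3]
w handle 202
[array([ 487.6, -247.9]), array([15.6, 15.1]), np.float64(32.9)] [ 487.6 -247.6]
w rf 0
t sqfob 76
[array([624. , -28.6]), array([24.2, 24.3]), np.float64(88.4)] [624.1 -28.6]
t knob 0
t handle 31
[array([ 489.7, -246.8]), array([14.4, 11.4]), np.float64(42.5)] [ 488.6 -246.7]
t rf 86
[array([480. , 295.2]), array([28.8, 28. ]), np.float64(44.3)] [480.  295.2]
```

View pics/w4.png

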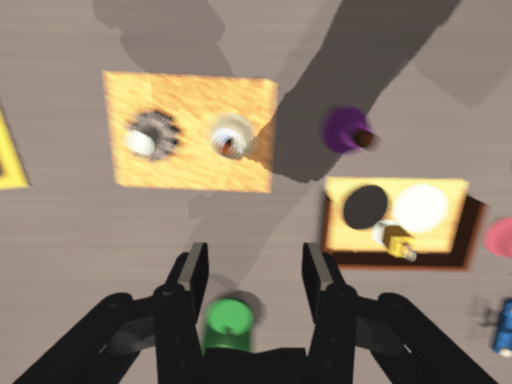

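The square fob stands upright on the seat, within about 3 mm of its centre. The gear at (152,137) and the bell at (232,135) are on the mat. I'll bring the bell back first.

Call:
jog_arm(gripper=[0.6, 0.6, 0.6, 0.6, 0.6, 0.6, 0.6, 0.6], offset=[[-2.7, -2.1, 0], [-2.7, -2.1, 0], [-2.7, -2.1, -4], [-2.7, -2.1, -8], [-2.7, -2.1, -12], [-2.7, -2.1, -15.5], [-2.7, -2.1, -17.5], [-2.7, -2.1, -18]], twist=[0, 0, 0, 0, 0, 0, 0, 0])

```text
clock: 28.4
tcp_pos: [0.4909, -0.241, 0.0494]
orientation: [-0.001, -0.001, 1.0, 0.001]
wrist_force: [0.6, 0.2, 0.4]
finger_gap: 0.051
grip_force: 0.0
```

Call:
jog_arm(gripper=[0.6, 0, 0, 0, 0, 0, 0, 0], offset=[[0, 0, 0], [0, 0, 0], [0, 0, 0], [0, 0, 0], [0, 0, 0], [0, 0, 0], [0, 0, 0], [0, 0, 0]], twist=[0, 0, 0, 0, 0, 0, 0, 0])

```text
clock: 29.4
tcp_pos: [0.4919, -0.2432, 0.0518]
orientation: [0.001, -0.0, 1.0, -0.001]
wrist_force: [-0.3, -1.8, 5.9]
finger_gap: 0.0168
grip_force: 40.4
```

Call:
jog_arm(gripper=[0, 0, 0, 0, 0, 0, 0, 0], offset=[[0, 0, 2], [0, 0, 6], [0, 0, 11], [0, 0, 15], [2, 5, 15], [4, 10, 15], [6, 15, 15], [8, 20, 15]], twist=[0, 0, 0, 0, 0, 0, 0, 0])

```text
clock: 30.4
tcp_pos: [0.5706, -0.0406, 0.1997]
orientation: [-0.001, -0.0, 1.0, 0.001]
wrist_force: [0.8, -0.7, -2.8]
finger_gap: 0.017
grip_force: 39.8
```

Call:
jog_arm(gripper=[0, 0, 0, 0, 0, 0, 0, 0], offset=[[1.8, 5.2, 0], [1.8, 5.2, 0], [1.8, 5.2, -4], [1.8, 5.2, -8], [1.8, 5.2, -12], [1.8, 5.2, -13.5], [1.8, 5.2, -14], [1.8, 5.2, -14.2]], twist=[0, 0, 0, 0, 0, 0, 0, 0])

```text
clock: 31.4
tcp_pos: [0.5902, 0.0091, 0.0601]
orientation: [0.001, 0.0, 1.0, -0.0]
wrist_force: [0.9, -0.3, -1.7]
finger_gap: 0.0171
grip_force: 39.8
```

Call:
jog_arm(gripper=[0, 0, 0, 0, 0, 0, 0, 0], offset=[[0, 0, -0.2], [0, 0, -0.4], [0, 0, -0.6], [0, 0, -0.6], [0, 0, -0.6], [0, 0, -0.6], [0, 0, -0.6], [0, 0, -0.6]], twist=[0, 0, 0, 0, 0, 0, 0, 0])

```text
clock: 32.4
tcp_pos: [0.5893, 0.0094, 0.0531]
orientation: [0.0, -0.0, 1.0, 0.0]
wrist_force: [-0.0, 0.6, -2.7]
finger_gap: 0.0162
grip_force: 39.8
```

Call:
jog_arm(gripper=[0, 0, 0, 0, 0.6, 0.6, 0.6, 0.6], offset=[[0, 0, -0.1], [0, 0, -0.2], [0, 0, -0.2], [0, 0, -0.2], [0, 0, -0.2], [0, 0, -0.2], [0, 0, -0.2], [0, 0, -0.2]], twist=[0, 0, 0, 0, 0, 0, 0, 0])

```text
clock: 33.4
tcp_pos: [0.5893, 0.0094, 0.0509]
orientation: [-0.0, -0.0, 1.0, 0.0]
wrist_force: [0.5, 0.4, -0.0]
finger_gap: 0.0512
grip_force: 0.0
```

Call:
jog_arm(gripper=[0.6, 0.6, 0.6, 0.6, 0.6, 0.6, 0.6, 0.6], offset=[[0, 0, 4], [0, 0, 9], [0, 0, 14], [-1.5, -5, 15], [-3, -10, 15], [-4.5, -15, 15], [-6, -20, 15], [-6, -20, 15]], twist=[0, 0, 0, 0, 0, 0, 0, 0])

```text
clock: 34.4
tcp_pos: [0.5284, -0.1939, 0.201]
orientation: [0.0, 0.003, 1.0, -0.0]
wrist_force: [-0.1, 0.7, -0.3]
finger_gap: 0.0512
grip_force: 0.0
```

Call:
jog_arm(gripper=[0.6, 0.6, 0.6, 0.6, 0.6, 0.6, 0.6, 0.6], offset=[[-1.3, -5, 0], [-2.6, -10, 0], [-4, -15, 0], [-4, -15.2, -4], [-4, -15.2, -9], [-4, -15.2, -13], [-4, -15.2, -15], [-4, -15.2, -16.3]], twist=[0, 0, 0, 0, 0, 0, 0, 0])

```text
clock: 35.4
tcp_pos: [0.4893, -0.3413, 0.0367]
orientation: [-0.001, -0.001, 1.0, 0.001]
wrist_force: [-0.4, -1.0, -0.5]
finger_gap: 0.0512
grip_force: 0.0
```

Call:
jog_arm(gripper=[0, 0, 0, 0, 0, 0, 0, 0], offset=[[0, 0, 0], [0, 0, 0], [0, 0, 0], [0, 0, 0], [0, 0, 0], [0, 0, 2], [0, 0, 7], [0, 0, 12]], twist=[0, 0, 0, 0, 0, 0, 0, 0], squeeze=50)

```text
clock: 36.4
tcp_pos: [0.4884, -0.3422, 0.1582]
orientation: [-0.001, 0.0, 1.0, 0.001]
wrist_force: [1.1, -0.4, -4.7]
finger_gap: 0.0225
grip_force: 49.7
```

Call:
jog_arm(gripper=[0, 0, 0, 0, 0, 0, 0, 0], offset=[[0, 0, 3], [1.5, 5, 3], [3, 10, 3], [4.5, 15, 3], [6, 20, 3], [8, 25, 3], [10, 27.7, 3], [10, 27.7, 3]], twist=[0, 0, 0, 0, 0, 0, 0, 0])

```text
clock: 37.4
tcp_pos: [0.5899, -0.0635, 0.1873]
orientation: [-0.0, -0.002, 1.0, 0.0]
wrist_force: [-0.3, 0.7, -4.6]
finger_gap: 0.0223
grip_force: 50.2
```

Call:
jog_arm(gripper=[0, 0, 0, 0, 0, 0, 0, 0], offset=[[0, 0, 0], [0, 0, -4], [0, 0, -8], [0, 0, -12], [0, 0, -14], [0, 0, -14.3], [0, 0, -14.3], [0, 0, -14.3]], twist=[0, 0, 0, 0, 0, 0, 0, 0])

```text
clock: 38.4
tcp_pos: [0.5904, -0.0663, 0.0466]
orientation: [0.001, 0.0, 1.0, -0.0]
wrist_force: [0.4, 0.6, -4.4]
finger_gap: 0.0222
grip_force: 50.1
```

Call:
jog_arm(gripper=[0, 0, 0, 0, 0, 0, 0, 0], offset=[[0, 0, -0.2], [0, 0, -0.4], [0, 0, -0.6], [0, 0, -0.7], [0, 0, -0.7], [0, 0, -0.7], [0, 0, -0.7], [0, 0, -0.7]], twist=[0, 0, 0, 0, 0, 0, 0, 0])

```text
clock: 39.4
tcp_pos: [0.5894, -0.0655, 0.0388]
orientation: [0.0, -0.0, 1.0, 0.0]
wrist_force: [-3.6, 1.9, 5.9]
finger_gap: 0.0222
grip_force: 51.2
```

Call:
jog_arm(gripper=[0, 0, 0, 0, 0.6, 0.6, 0.6, 0.6], offset=[[0, 0, -0.1], [0, 0, -0.15], [0, 0, -0.2], [0, 0, -0.2], [0, 0, -0.2], [0, 0, -0.2], [0, 0, -0.1], [0, 0, -0.1]], twist=[0, 0, 0, 0, 0, 0, 0, 0])

```text
clock: 40.4
tcp_pos: [0.5894, -0.0657, 0.0369]
orientation: [-0.0, -0.0, 1.0, 0.0]
wrist_force: [-0.2, 0.2, -0.2]
finger_gap: 0.0514
grip_force: 0.0
```

Call:
jog_arm(gripper=[0.6, 0.6, 0.6, 0.6, 0.6, 0.6, 0.6, 0.6], offset=[[0, 0, 0], [0, 0, 4], [0, 0, 9], [0, 0, 14], [-3, 1, 19], [-6, 3, 22], [-6, 3, 22], [-6, 3, 22]], twist=[0, 0, 0, 0, 0, 0, 0, 0])

```text
clock: 41.4
tcp_pos: [0.5296, -0.0357, 0.2566]
orientation: [0.0, -0.0, 1.0, -0.0]
wrist_force: [0.3, 0.2, -0.5]
finger_gap: 0.0512
grip_force: 0.0
```

```bash
sed -i "s/'top0.npz'/'t5.npz'/;s/'scene0.npz'/'s5.npz'/;s/'w1.npz'/'w5.npz'/;s/^    for k in('mat','dish'):/    for k in():/" m.py
sed -i "s/('sqfob',.038,.047,.042,(.43,.48,.0,.06))/('rf',.040,.050,.045,(.43,.53,.25,.34))/" m.py
python3 - <<'E'
from h import *
for n,f in(('wrist','w5'),('scene','s5'),('top','t5')):
    c=cap(n); np.savez(f+'.npz',**c); save(c,f+'.png')
print(env.get_state()['clock'],env.get_state()['tcp_pos'])
E
python3 m.py
python3 -c "
import cv2,numpy as np
a=cv2.imread('pics/w5.png');b=cv2.imread('pics/s5.png')
cv2.imwrite('pics/f5.png',np.hstack([a[100:300,150:400],cv2.resize(b[140:310,220:440],None,fx=2,fy=2)[:200*1+140,:][:,:]]) if 0 else np.vstack([a[80:330,:],b[100:384,:]]))"
```

```text
41.55 [ 0.52931847 -0.03591739  0.25542577]
top knob none
top handle none
top rfob none
top rf 80 plane bbox mid [480.  296.4] ext [28.4 28.4] rect [480.  296.3] [28.6 28.2] 88.4
scene knob 80 plane bbox mid [588.6 -63.2] ext [23.6 25.8] rect [588.3 -62.7] [24.5 20.3] 61.2
scene handle 40 plane bbox mid [589.9  12.3] ext [15.6 16.2] rect [590.5  12.3] [15.1 15. ] 60.5
scene rfob 84 plane bbox mid [626.1 -25.5] ext [26.7 28.2] rect [626.  -25.4] [26.6 28.3] 0.9
scene rf 111 plane bbox mid [482.6 297.5] ext [29.3 29.6] rect [482.1 297.9] [29.8 28.1] 13.6
wrist knob 268 plane bbox mid [584.9 -65.2] ext [22.8 22.5] rect [584.9 -65.2] [22.8 22.5] 0.0
wrist handle 132 plane bbox mid [584.2   8.2] ext [15.2 15.4] rect [584.2   8.3] [15.3 15.1] 2.0
wrist rfob 252 plane bbox mid [616.8 -20.1] ext [35.7 38.6] rect [616.8 -20.1] [35.7 38.6] 0.0
wrist rf none
```

View pics/f5.png

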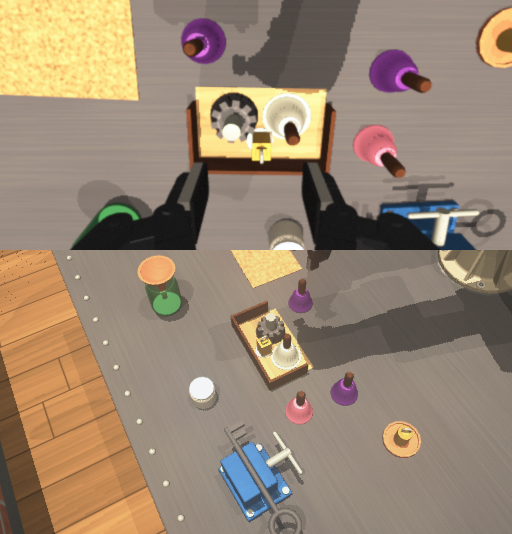

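The gear (234,118) and the bell (288,117) are back upright on their pads. The square fob is behind them on the seat, and the round fob is in the dish (scene view, 402,437). Everything is within about 3 mm of its first position and the arm is clear, so I hand in.

```bash
python3 -c "
from workcell import env; print(env.hand_in())"
```

```text
the job is handed in; nothing more can be done
None
```

The job is handed in: the last views show both fobs and both desk pieces upright in their required places, within about 5 mm of target, with the jar untouched; the hand-in call gave no verdict.

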